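# Set the D-shaped desk mic base down quietly, edge first

## Robot

A 7-joint arm with a two-finger parallel gripper is mounted at the origin on the work surface. World frame = base frame: x ahead of the robot, y to its left, z up, the work surface at z = 0. Lengths are in m, angles in rad, forces in N, time in s.
With the tool pointing down it reaches from about 0.4 to 0.875 m from the base axis. Payload 19.3 kg.
Tool frame: the origin (TCP) lies at the very end of the fingers, on their centre line; the grasp point (between the pads) lies 19 mm behind it; z points along the fingers, y is the direction in which the jaws open and shut (so a half turn about z gives the same grasp; the last joint's range is limited). The gripper opens to 85 mm and grips with 20 to 120 N. Pads are 22 mm wide; open, the fingers measure 114 mm over their backs; the gripper's body (76 mm by 85 mm) begins 54 mm behind the grasp point. The pads swing forward as they close: fully open they stand 13 mm farther back than shut.
Start: joints at [-1.328, 0.521, -0.036, 1.599, 0.021, 1.021, -0.113], TCP at [0.192, 0.595, 0.231] pointing down, gripper open.
Joint ranges: [-2.91, 2.91], [-0.3, 2.13], [-1.5, 1.42], [0.17, 2.43], [-1.26, 4.41], [0.16, 1.93], [-2.52, 2.52]. Speed limits (rad/s): [1.89, 1.89, 2.39, 2.39, 3.01, 3.01, 3.01].

## Interface

Orientations are given as [roll, pitch, yaw] about the fixed x, y, z axes, in that order (R = Rz(yaw) Ry(pitch) Rx(roll)).
In Python, from workcell import bot, grab_frame, calibration, workorder gives the robot as it stands.
- The arm moves only by the tool move_arm, never from a script. Its arguments are lists of equal length, an entry for each row: "jaw": the closure in counts, from 0 (fully open) to 255 (shut); "dp": the shift along the tool's x, y, z in units of 800 mm (1.0 is 800 mm), a list of three; "rotation": the turn, a rotation vector about the tool's x, y, z in units of pi rad (1.0 is pi rad), a list of three. In form: {"jaw": [jaw, ...], "dp": [[dx, dy, dz], ...], "rotation": [[rx, ry, rz], ...]}. A call has 1 to 10 rows; each row shifts and turns the commanded pose from where the row before left it, along the tool's axes as they then stand; what a row does not reach is not made up. A row lasts 1/8 s, in which the tool goes at most 62.5 mm and 10.7 degrees, less where a joint would pass 70% of its speed; a pose out of reach is approached as far as the arm can. A call with a number of a shift or a turn outside -1 to 1 is refused whole. A call with a gripper value outside its range is refused whole. The fingers move at their own pace and stop on an object; "squeeze" is the grip in N (left out, the last holds). Time passes only in rows, so rows that do not move let the fingers close. It gives the time, the measured TCP pose, the force and the opening at its end, in the units of the state.
- bot.observe(): the state, without advancing time (a new reading comes with each control period).
- grab_frame(name): name is "side" or "top" or "wrist"; returns the picture (480x640x3 uint8, blue, green, red); there is no depth.
- calibration(name): a dict with "camera_matrix" (3x3 intrinsics, pixels), "T" (4x4, takes a point from camera to world coordinates). Camera axes: x right, y down, z forward; pixel columns grow to the right and rows downward; lengths in m; the calibration is good to about 2 mm. A picture is of the moment at which its call begins: read the wrist's pose just before it. calibration takes no time and is no camera call; for the wrist camera it gives the pose at the moment of the call.
- workorder.job_done(): hands the job in, once; it reports no verdict.
The state is a dict: "clock": time; "qpos": joint angles; "qd": joint speeds; "joint_efforts": joint torques, N m; "position": TCP position; "tool_rot": TCP orientation; "force": force on the tool from outside, world axes, zero at the start; "moment": the same for the moment, N m; "grip_width": finger opening in m.
Only numpy, scipy, OpenCV 4.12 (cv2) and the standard library are available. Lean on these libraries where they do the work, as an engineer would, in place of code of your own. Each camera call takes 0.05 s, during which the arm holds its last target. There are 200 camera calls.

## Task

Park the heavy D-shaped steel microphone base on the cork pad: first rest its straight edge on the cork, close along the beech stop strip and centred on it, with the rounded side still clearly raised, and pause there a moment; then pivot the rounded side down until the base lies flat, and let go. Do not let it fall or clap down, and leave the round base where it stands.

Things in the scene. Friction and masses are not known exactly. Their poses are not given: they have to be found in the camera images.
- base: D-shaped steel plate, lying flat, 10 mm thick, 110 wide (y), 0.6-0.9 kg: straight edge at x = -60 mm, half circle of radius 55 mm to x = +55. At the origin stands a steel stub: square collar 20 x 20 mm, sides along x and y, z = 10 to 50 mm (grip here), then a thread to z = 64. Origin: underside below the stub, near the centre of mass; z up. Straight edge starts within 35 deg of facing the robot.
- base_edge (a point): Middle of the D-shaped base's straight edge, on its underside: 60 mm from the base's origin along its -x.
- pad: Fixed cork pad, 150 (x) by 150 mm (y), 4 mm thick, with a beech stop strip along its -x side, within 20 deg of facing the robot: the strip runs the full y, 12 mm wide, its top 18 mm above the table, its inner face (to +x) at x = -60 mm. Origin: centre of the underside, on the table; cork top at z = 4 mm.
- round_base: Bystander: round steel base, 120 mm across, 10 thick, same stub (64 mm high in all). Origin: centre of the underside. D base, round base and pad lie side by side in any order, centres 190 mm or more apart. Beyond x = 0.72 m stand more bystanders: beech stand with mics, 160 mm high, at y over 0.26; black cage, 110 mm high, and small copper adaptor at y under -0.07.
Mind the look-alikes: they are no part of the job. Leave any blue or purple look-alike of the base alone.

How it is judged:
By the outcome, as a careful person would: the job done as asked, in the order asked, and still so for the second after the job is handed in, with the robot touching nothing.
It also fails if it takes over 51 s, if anything falls off the work surface, if the arm or the gripper's body presses on something with over 40 N, if the wrist force passes 120 N, or if a joint passes its speed limit or range.

## Working session

There is one attempt and no reset: what is moved stays moved. The work goes in short steps, Python scripts to look and compute and a tool call to move; the robot and the scene stay as the last step left them, time stands still between calls to the robot, and variables do not carry over. Pictures are saved under pics/ and viewed, about 8 in all and at most 12, crops included, and the job is handed in when it is done.

Besides the shell and the picture viewer there is one more tool, called after "Call:" as name(argument=value, ...) on one line, values as JSON. move_arm: Moves the arm, as the interface text tells. Shifts and turns lie within -1 to 1; 1 stands for 800 mm of shift or pi rad of turn. Its arguments: {"type":"object","properties":{"jaw":{"type":"array","items":{"type":"number"}},"dp":{"type":"array","items":{"type":"array","items":{"type":"number","minimum":-1,"maximum":1}}},"rotation":{"type":"array","items":{"type":"array","items":{"type":"number","minimum":-1,"maximum":1}}},"squeeze":{"type":"number"}},"required":["jaw","dp","rotation"]}

```bash
mkdir -p pics; python3 - <<'E'
from workcell import bot, grab_frame, calibration
import cv2,numpy as np
s=bot.observe();print(s)
for n in("top","side"):
    cv2.imwrite(f"pics/{n}0.png",grab_frame(n));c=calibration(n);print(n,np.round(c["camera_matrix"],1).tolist(),np.round(c["T"],4).tolist())
E
ls
```

```text
{'clock': 0.0, 'qpos': array([-1.32821046,  0.52203454, -0.0363252 ,  1.60001525,  0.02120947,
        1.02109613, -0.1128328 ]), 'qd': array([ 6.20630305e-04, -9.34988138e-04,  3.43392882e-05,  1.51390383e-03,
       -1.54687695e-03, -9.13686861e-04,  7.53551735e-04]), 'joint_efforts': array([-1.58741295e-03, -9.27127075e+01,  1.97909296e+00, -3.69946826e+01,
        1.77753990e-02,  8.08502053e-03,  2.67922439e-05]), 'position': array([0.19225253, 0.59433398, 0.23071038]), 'tool_rot': array([-3.14042839e+00,  9.29009877e-05,  2.82876725e+00]), 'force': array([ 0.11183588,  0.23222429, -0.07843547]), 'moment': array([-0.00416873, -0.02941245, -0.00620472]), 'grip_width': 0.08513861881308654}
top [[527.1, 0.0, 326.6], [0.0, 527.1, 243.9], [0.0, 0.0, 1.0]] [[0.0195, -0.9881, 0.1529, 0.3847], [-0.9998, -0.0201, -0.002, 0.0143], [0.005, -0.1528, -0.9882, 1.0332], [0.0, 0.0, 0.0, 1.0]]
side [[622.6, 0.0, 320.1], [0.0, 622.6, 226.1], [0.0, 0.0, 1.0]] [[0.9954, -0.0697, 0.0656, 0.4537], [-0.0936, -0.5624, 0.8216, -0.7646], [-0.0204, -0.8239, -0.5663, 0.5652], [0.0, 0.0, 0.0, 1.0]]
pics
```

View pics/top0.png

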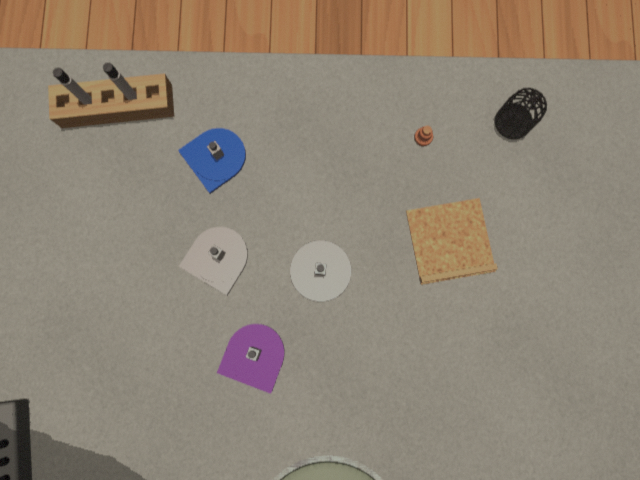

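View pics/side0.png

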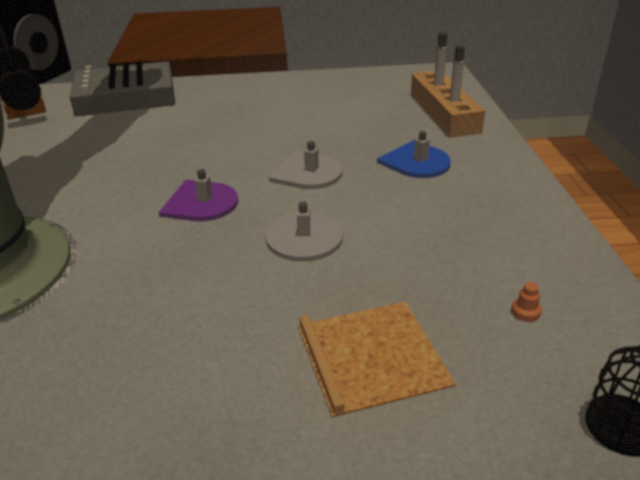

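The top view shows the steel D base (off-white) around (215,258), with its straight edge running from (180,266) to (228,294). The round base is at (320,270). The pad is at (452,240), with the strip on its lower (robot) side. The blue and purple D plates are the look-alikes. The side view agrees.

```bash
cat > h.py <<'E'
import cv2,numpy as np
from workcell import bot, grab_frame, calibration
from scipy.spatial.transform import Rotation as R
from scipy.optimize import least_squares
def plane(uv,z,c):
    K=np.array(c["camera_matrix"]);T=np.array(c["T"])
    d=np.c_[np.atleast_2d(uv),np.ones(len(np.atleast_2d(uv)))]@np.linalg.inv(K).T@T[:3,:3].T
    return (T[:3,3]+d*((z-T[2,3])/d[:,2])[:,None])[:,:2]
def proj(P,c):
    K=np.array(c["camera_matrix"]);T=np.array(c["T"])
    q=(np.atleast_2d(P)-T[:3,3])@T[:3,:3]@K.T
    return q[:,:2]/q[:,2:]
def sdD(p):  # signed distance to D outline
    x,y=p.T
    box=np.maximum(np.maximum(-60-x,x),abs(y)-55); 
    return np.where(x>0,np.hypot(x,y)-55,np.maximum(-60-x,abs(y)-55))
E
python3 - <<'E'
from h import *
im=cv2.imread("pics/top0.png");c=calibration("top");hsv=cv2.cvtColor(im,cv2.COLOR_BGR2HSV)
for p in[(200,262),(235,245),(250,300),(300,270),(450,240),(455,276)]:print(p,im[p[1],p[0]],hsv[p[1],p[0]])
# D base
bg=cv2.GaussianBlur(im,(5,5),0).astype(int)
m=((bg.min(2)>138)).astype(np.uint8)
m[:,:170]=0;m[:,265:]=0;m[:215]=0;m[312:]=0
cs,_=cv2.findContours(m,cv2.RETR_EXTERNAL,cv2.CHAIN_APPROX_NONE);k=max(cs,key=cv2.contourArea)[:,0,:].astype(float)
print("contour",len(k),k.min(0),k.max(0))
w=plane(k,.010,c)*1000
def f(q):
    a=q[2];d=w-q[:2];return sdD(d@np.array([[np.cos(a),-np.sin(a)],[np.sin(a),np.cos(a)]]))
w0=w.mean(0)
best=min((least_squares(f,[*w0,a],loss='soft_l1') for a in(-.8,-.4,0,.4,.8)),key=lambda r:r.cost)
print("D",best.x,"rms",np.sqrt((best.fun**2).mean()))
# pad
m=((hsv[...,1]>110)&(hsv[...,0]<30)&(hsv[...,2]>90)).astype(np.uint8);m[:180]=0;m[:,:390]=0
m=cv2.morphologyEx(m,cv2.MORPH_CLOSE,np.ones((5,5)))
cs,_=cv2.findContours(m,cv2.RETR_EXTERNAL,cv2.CHAIN_APPROX_NONE);k=max(cs,key=cv2.contourArea)
r=cv2.approxPolyDP(cv2.convexHull(k),6,True)[:,0];print("padpx",r.tolist(),(plane(r,.004,c)*1000).round(1).tolist(),(plane(r,.018,c)*1000).round(1).tolist())
print("stub tops",plane([[215,250]],.064,c),"round",plane([[321,271]],.01,c),"purple stub",plane([[253,350]],.064,c))
a=cv2.resize(im[190:300,390:510],None,fx=5,fy=5);b=cv2.resize(im[215:305,170:270],None,fx=4,fy=5)
b=cv2.copyMakeBorder(b,0,550-450,0,0,cv2.BORDER_CONSTANT)[:, :200*2]
cv2.imwrite("pics/crop1.png",cv2.resize(a,(600,550)))
E
```

```text
(200, 262) [151 160 171] [ 14  30 171]
(235, 245) [153 163 171] [ 17  27 171]
(250, 300) [129 141 147] [ 20  31 147]
(300, 270) [158 169 172] [ 24  21 172]
(450, 240) [ 96 140 170] [ 18 111 170]
(455, 276) [ 79 113 139] [ 17 110 139]
contour 175 [179. 227.] [245. 293.]
D [ 5.19055144e+02  2.23904656e+02 -5.10519456e-01] rms 1.613620792244839
padpx [[478, 199], [494, 270], [421, 283], [408, 213]] [[641.1, -289.6], [498.7, -317.5], [470.3, -173.9], [609.5, -149.0]] [[637.6, -285.4], [497.1, -313.0], [469.1, -171.3], [606.5, -146.8]]
stub tops [[0.5189257  0.21905895]] round [[0.48928878 0.02203758]] purple stub [[0.33833814 0.14118479]]
```

View pics/crop1.png

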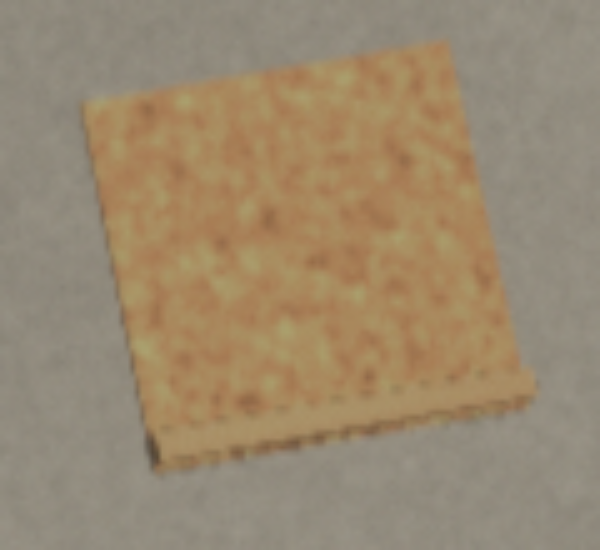

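```bash
cat >> h.py <<'E'
def toolR(yaw,tilt=0.):  # tool y along -(base y); tilt raises base +x
    B=R.from_euler('z',yaw)*R.from_euler('y',-tilt)
    return B*R.from_euler('x',np.pi), B
def plan(p,Rt,n):
    s=bot.observe();p0=s["position"];R0=R.from_euler('xyz',s["tool_rot"])
    c=[R0*R.from_euler('z',k*np.pi) for k in(0,1)]
    Rt=min([Rt,Rt*R.from_euler('z',np.pi)],key=lambda q:(R0.inv()*q).magnitude())
    rv=(R0.inv()*Rt).as_rotvec();dp=[];rot=[]
    for i in range(n):
        Ri=R0*R.from_rotvec(rv*i/n)
        dp.append((Ri.inv().apply((np.array(p)-p0)/n)/.8).round(4).tolist());rot.append((rv/n/np.pi).round(4).tolist())
    print("total mm",(np.array(p)-p0)*1000,"deg",np.degrees(rv).round(2));print("dp",dp);print("rot",rot)
E
python3 - <<'E'
from h import *
c=calibration("top")
cp=lambda u,v:((u+.5)/5-.5+390,(v+.5)/5-.5+190)
px=np.array([cp(85,103),cp(449,42),cp(158,432),cp(519,373),cp(162,462),cp(536,398)])
P=np.array([(75,75,4),(75,-75,4),(-60,75,18),(-60,-75,18),(-72,75,18),(-72,-75,18)])/1000
def f(q):
    return (proj(R.from_euler('z',q[2]).apply(P)+[q[0],q[1],0],c)-px).ravel()
r=least_squares(f,[.55,-.23,.2]);print("pad",r.x,r.fun.round(1))
plan([.519,.222,.20],toolR(-.51)[0],9)
E
```

```text
pad [ 0.55526374 -0.23227949  0.18255058] [-0.7 -0.1  0.   0.3 -1.2 -0.   2.4 -0.7 -0.9  0.1  0.3  0.4]
total mm [ 326.7361758  -372.37521053  -30.76055115] deg [-6.00e-02  1.00e-02  1.13e+01]
dp [[-0.0591, -0.0352, 0.0043], [-0.0599, -0.0339, 0.0043], [-0.0606, -0.0326, 0.0043], [-0.0613, -0.0313, 0.0043], [-0.062, -0.0299, 0.0043], [-0.0626, -0.0286, 0.0043], [-0.0632, -0.0272, 0.0043], [-0.0638, -0.0258, 0.0043], [-0.0643, -0.0244, 0.0043]]
rot [[-0.0, 0.0, 0.007], [-0.0, 0.0, 0.007], [-0.0, 0.0, 0.007], [-0.0, 0.0, 0.007], [-0.0, 0.0, 0.007], [-0.0, 0.0, 0.007], [-0.0, 0.0, 0.007], [-0.0, 0.0, 0.007], [-0.0, 0.0, 0.007]]
```

Call:
move_arm(jaw=[0,0,0,0,0,0,0,0,0,0], dp=[[-0.0591,-0.0352,0.0043],[-0.0599,-0.0339,0.0043],[-0.0606,-0.0326,0.0043],[-0.0613,-0.0313,0.0043],[-0.062,-0.0299,0.0043],[-0.0626,-0.0286,0.0043],[-0.0632,-0.0272,0.0043],[-0.0638,-0.0258,0.0043],[-0.0643,-0.0244,0.0043],[0,0,0]], rotation=[[0,0,0.007],[0,0,0.007],[0,0,0.007],[0,0,0.007],[0,0,0.007],[0,0,0.007],[0,0,0.007],[0,0,0.007],[0,0,0.007],[0,0,0]], squeeze=90)

```text
clock: 1.35
position: [0.5212, 0.2181, 0.1998]
tool_rot: [-3.14, 0.001, 2.625]
force: [0.2, -0.2, -0.6]
grip_width: 0.0857
```

```bash
python3 - <<'E'
from h import *
s=bot.observe();print(s["clock"],s["position"],s["tool_rot"],s["qd"].round(3),s["qpos"].round(2))
c=calibration("wrist");im=grab_frame("wrist");cv2.imwrite("pics/w1.png",im);np.savez("w1",K=c["camera_matrix"],T=c["T"])
print(np.round(c["camera_matrix"],1).tolist(),np.round(c["T"],4).tolist())
print(proj([[.519,.224,.064],[.519,.224,.01]],c))
E
```

```text
1.35 [0.52115385 0.21807862 0.19981044] [-3.14004630e+00  9.86728020e-04  2.62452465e+00] [-0.063 -0.014 -0.056  0.018 -0.007 -0.001 -0.042] [-0.58  0.47  0.1   1.8  -0.06  0.88  0.6 ]
[[351.7, 0.0, 315.0], [0.0, 351.7, 244.0], [0.0, 0.0, 1.0]] [[0.4941, 0.8364, 0.2371, 0.4602], [0.8694, -0.4752, -0.1354, 0.2511], [-0.0006, 0.2731, -0.962, 0.3434], [0.0, 0.0, 0.0, 1.0]]
[[321.99698471 226.4399056 ]
 [320.95754117 213.8020301 ]]
```

View pics/w1.png

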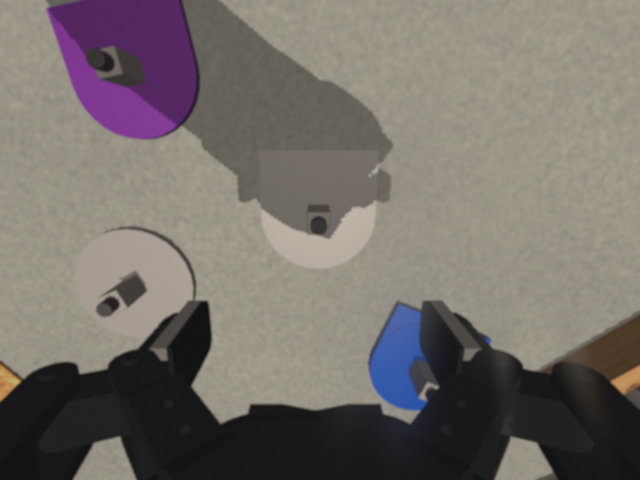

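Wrist view: the thread top is at (318,226). The straight edge runs level from (258,150) to (378,150), and the round side is at the bottom at (318,268).

```bash
python3 - <<'E'
from h import *
z=np.load("w1.npz");c=dict(camera_matrix=z["K"],T=z["T"])
print("thread",plane([[318,225.5]],.064,c),"edge",plane([[258,150],[378,150],[318,268]],.01,c))
e=plane([[258,150],[378,150]],.01,c);d=e[1]-e[0];print("edge len",np.linalg.norm(d),"yaw",np.arctan2(d[1],d[0])-np.pi/2)
s=bot.observe();p=s["position"]
yaw=-.51
t=plane([[318,225.5]],.064,c)[0]
plan([*t,.018],toolR(yaw)[0],6)
E
```

```text
thread [[0.51670971 0.22155599]] edge [[0.43880953 0.20292782]
 [0.49312112 0.2984844 ]
 [0.56570795 0.19432755]]
edge len 0.10991273375817837 yaw -0.5168382079490244
total mm [  -3.02869711    1.0629692  -181.89764143] deg [-0.05 -0.01 -0.23]
dp [[0.0007, -0.0001, 0.0379], [0.0007, -0.0001, 0.0379], [0.0007, -0.0001, 0.0379], [0.0007, -0.0001, 0.0379], [0.0007, -0.0001, 0.0379], [0.0007, -0.0001, 0.0379]]
rot [[-0.0, -0.0, -0.0002], [-0.0, -0.0, -0.0002], [-0.0, -0.0, -0.0002], [-0.0, -0.0, -0.0002], [-0.0, -0.0, -0.0002], [-0.0, -0.0, -0.0002]]
```

Call:
move_arm(jaw=[0,0,0,0,0,0,0,0], dp=[[0.001,-0.0002,0.04],[0.001,0,0.04],[0.0005,0,0.04],[0.0005,0,0.04],[0,0,0.035],[0,0,0.02],[0,0,0.01],[0,0,0.0024]], rotation=[[0,0,0],[0,0,0],[0,0,0],[0,0,0],[0,0,0],[0,0,0],[0,0,0],[0,0,0]])

```text
clock: 2.4
position: [0.5169, 0.2235, 0.0186]
tool_rot: [3.141, 0.0, 2.631]
force: [0.3, 0.8, -0.4]
grip_width: 0.0856
```

Call:
move_arm(jaw=[100,160,200,255,255,255,255], dp=[[0,0,0],[0,0,0],[0,0,0],[0,0,0],[0,0,0],[0,0,0],[0,0,0]], rotation=[[0,0,0],[0,0,0],[0,0,0],[0,0,0],[0,0,0],[0,0,0],[0,0,0]], squeeze=90)

```text
clock: 3.28
position: [0.517, 0.2232, 0.0189]
tool_rot: [3.141, 0.0, 2.631]
force: [-2.1, -1.0, 8.4]
grip_width: 0.0187
```

```bash
python3 - <<'E'
from h import *
s=bot.observe();print({k:np.round(v,4) for k,v in s.items()})
c=calibration("wrist");im=grab_frame("wrist");cv2.imwrite("pics/w2.png",im);np.savez("w2",K=c["camera_matrix"],T=c["T"])
E
```

```text
{'clock': np.float64(3.275), 'qpos': array([-0.5548,  0.7358,  0.0591,  1.9006, -0.0817,  0.5071,  0.6203]), 'qd': array([ 0.0001,  0.002 , -0.0005,  0.0011, -0.0003,  0.0001, -0.0001]), 'joint_efforts': array([-7.21000e-02, -9.13657e+01,  5.04460e+00, -2.07675e+01,
        8.32000e-02, -6.69800e-01,  6.81000e-02]), 'position': array([0.517 , 0.2232, 0.0189]), 'tool_rot': array([3.1413e+00, 2.0000e-04, 2.6306e+00]), 'force': array([-2.1488, -1.036 ,  8.4155]), 'moment': array([-0.1912,  0.4027, -0.0482]), 'grip_width': np.float64(0.0187)}
```

Call:
move_arm(jaw=[255,255,255,255,255,255], dp=[[0,0,-0.005],[0,0,-0.02],[0,0,-0.04],[0,0,-0.06],[0,0,-0.06],[0,0,-0.03]], rotation=[[0,0,0],[0,0,0],[0,0,0],[0,0,0],[0,0,0],[0,0,0]])

```text
clock: 4.08
position: [0.5174, 0.2234, 0.1939]
tool_rot: [3.139, 0.002, 2.631]
force: [0.0, 1.2, -6.7]
grip_width: 0.0187
```

```bash
python3 - <<'E'
from h import *
s=bot.observe();print({k:np.round(v,3) for k,v in s.items() if k in("clock","position","tool_rot","force","moment","grip_width")})
# hover: base over pad, yaw .183, z .19 to pass, TCP at pad centre
plan([.555,-.232,.175],toolR(.183)[0],10)
E
```

```text
{'clock': np.float64(4.075), 'position': array([0.517, 0.223, 0.194]), 'tool_rot': array([3.139e+00, 2.000e-03, 2.631e+00]), 'force': array([ 0.014,  1.186, -6.744]), 'moment': array([ 0.049, -0.092, -0.058]), 'grip_width': np.float64(0.019)}
total mm [  37.6325053  -455.35948525  -18.90487697] deg [  0.12   0.14 -39.76]
dp [[-0.0319, -0.0474, 0.0023], [-0.0286, -0.0495, 0.0023], [-0.0251, -0.0513, 0.0023], [-0.0215, -0.0529, 0.0023], [-0.0177, -0.0543, 0.0023], [-0.0139, -0.0554, 0.0023], [-0.0101, -0.0562, 0.0023], [-0.0061, -0.0568, 0.0023], [-0.0022, -0.0571, 0.0023], [0.0018, -0.0571, 0.0024]]
rot [[0.0001, 0.0001, -0.0221], [0.0001, 0.0001, -0.0221], [0.0001, 0.0001, -0.0221], [0.0001, 0.0001, -0.0221], [0.0001, 0.0001, -0.0221], [0.0001, 0.0001, -0.0221], [0.0001, 0.0001, -0.0221], [0.0001, 0.0001, -0.0221], [0.0001, 0.0001, -0.0221], [0.0001, 0.0001, -0.0221]]
```

Call:
move_arm(jaw=[255,255,255,255,255,255,255,255,255,255], dp=[[-0.016,-0.024,0.001],[-0.03,-0.0485,0.002],[-0.0268,-0.0505,0.0023],[-0.0233,-0.0521,0.0023],[-0.0196,-0.0536,0.0023],[-0.0158,-0.0549,0.0023],[-0.012,-0.0558,0.0023],[-0.0081,-0.0565,0.0023],[-0.0042,-0.057,0.0023],[-0.0002,-0.0571,0.0023]], rotation=[[0,0,-0.011],[0,0,-0.0221],[0,0,-0.0221],[0,0,-0.0221],[0,0,-0.0221],[0,0,-0.0221],[0,0,-0.0221],[0,0,-0.0221],[0,0,-0.0221],[0,0,-0.0221]])

```text
clock: 5.32
position: [0.5521, -0.211, 0.1741]
tool_rot: [-3.141, 0.0, -2.991]
force: [1.2, 1.1, -6.7]
grip_width: 0.0188
```

Call:
move_arm(jaw=[255,255,255,255], dp=[[0.001,-0.0286,0.0012],[0,0,0],[0,0,0],[0,0,0]], rotation=[[0,0,-0.011],[0,0,0],[0,0,0],[0,0,0]])

```text
clock: 5.82
position: [0.5551, -0.2312, 0.1727]
tool_rot: [3.141, 0.0, -2.957]
force: [0.5, 0.9, -6.4]
grip_width: 0.0186
```

```bash
python3 - <<'E'
from h import *
s=bot.observe();print({k:np.round(v,3) for k,v in s.items() if k in("clock","position","tool_rot","force","moment","grip_width","qpos")})
c=calibration("wrist");im=grab_frame("wrist");cv2.imwrite("pics/w3.png",im);np.savez("w3",K=c["camera_matrix"],T=c["T"])
cv2.imwrite("pics/top3.png",grab_frame("top"))
B=R.from_euler('z',.183);P=np.array([.5553,-.2323,0])
print("pred pad",proj(B.apply(np.array([(-60,75,18),(-60,-75,18),(-72,75,18),(-72,-75,18),(75,75,4),(75,-75,4)])/1e3)+P,c).round(1).tolist())
b=R.from_euler('z',s["tool_rot"][2]-np.pi);o=s["position"]-[0,0,.0189]
print("pred base edge top/bottom",proj(b.apply(np.array([(-60,55,10),(-60,-55,10),(-60,55,0),(-60,-55,0)])/1e3)+o,c).round(1).tolist())
E
```

```text
{'clock': np.float64(5.825), 'qpos': array([ 0.306,  0.55 , -0.013,  1.721,  0.009,  0.87 ,  2.044]), 'position': array([ 0.555, -0.231,  0.173]), 'tool_rot': array([ 3.141,  0.   , -2.957]), 'force': array([ 0.483,  0.916, -6.351]), 'moment': array([-0.003,  0.009,  0.037]), 'grip_width': np.float64(0.019)}
pred pad [[405.8, 157.3], [223.7, 157.0], [406.8, 142.1], [222.7, 141.9], [392.1, 300.4], [237.0, 300.3]]
pred base edge top/bottom [[446.9, 169.3], [188.2, 169.3], [438.9, 167.8], [195.8, 167.8]]
```

View pics/w3.png

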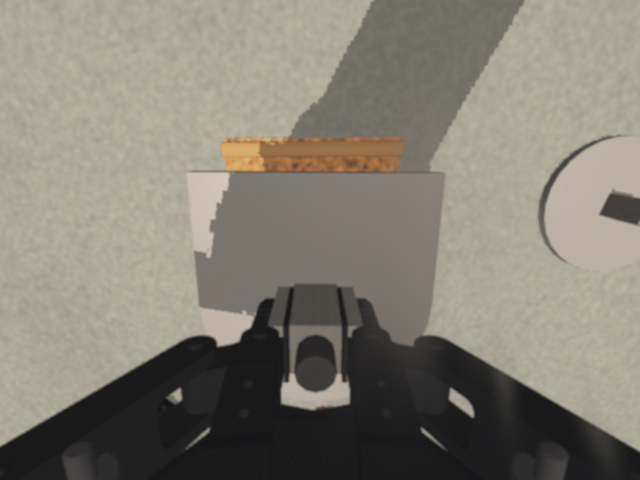

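Wrist view at the hover: the strip spans x 221–404 at rows 141–157, and the base's straight edge spans (188,171)–(445,172), parallel to it. I'll zoom in to refine.

```bash
python3 - <<'E'
from h import *
im=cv2.imread("pics/w3.png")
a=im[130:180,180:280];b=im[130:180,360:460]
cv2.imwrite("pics/crop3.png",np.vstack([cv2.resize(x,(800,300),interpolation=cv2.INTER_NEAREST) for x in(a,b)]))
for x in(260,300,340,380):print(x,[int(v) for v in im[132:176,x-4:x+5,2].mean(1)])
E
```

```text
260 [175, 177, 178, 178, 176, 177, 192, 204, 194, 170, 161, 167, 172, 173, 175, 175, 176, 177, 176, 173, 169, 170, 174, 176, 175, 184, 197, 202, 203, 203, 202, 200, 198, 198, 202, 208, 210, 206, 186, 148, 117, 118, 125, 127]
300 [116, 115, 115, 116, 117, 121, 127, 130, 129, 128, 133, 141, 145, 148, 150, 152, 153, 154, 155, 154, 153, 151, 149, 140, 129, 130, 140, 150, 154, 154, 149, 143, 141, 143, 147, 148, 148, 144, 131, 111, 102, 115, 127, 130]
340 [116, 117, 117, 118, 120, 124, 127, 127, 128, 133, 140, 145, 147, 149, 151, 153, 154, 155, 155, 155, 153, 151, 148, 141, 140, 146, 151, 151, 150, 151, 154, 157, 158, 160, 164, 169, 175, 179, 171, 143, 115, 118, 129, 132]
380 [117, 117, 117, 116, 123, 140, 153, 153, 144, 138, 140, 145, 147, 150, 151, 152, 153, 153, 153, 152, 151, 150, 146, 141, 143, 148, 147, 145, 146, 149, 153, 157, 159, 158, 156, 154, 152, 151, 145, 126, 110, 118, 130, 134]
```

View pics/crop3.png

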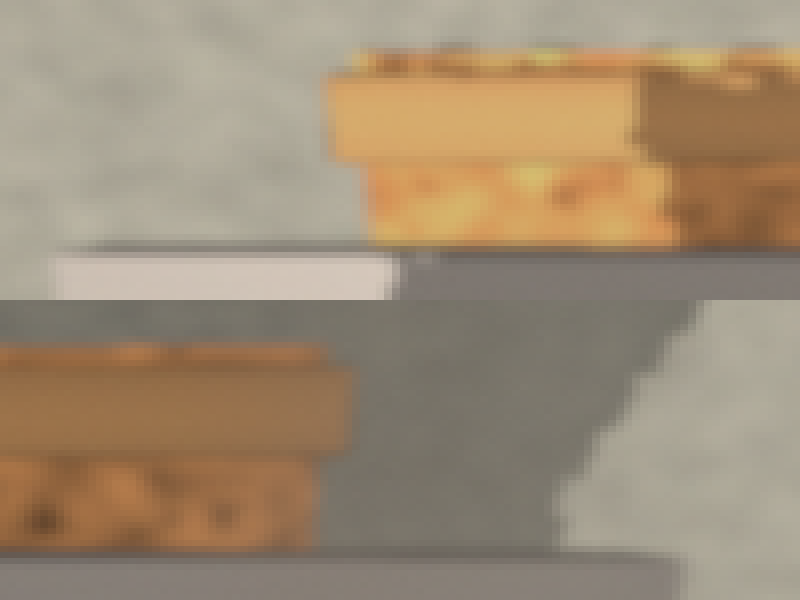

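The strip and the base edge are parallel to within about 0.5°. Next I tilt 15° in the air just above the edge contact pose.

```bash
cat >> h.py <<'E'
PY=.192; PP=np.array([.5553,-.2323,0])+R.from_euler('z',PY).apply([-.0005,-.0012,0])
def pose(tilt,lift,ex=-.0565,ey=-.0,off=(.059,.0,.0189)):
    t=np.radians(tilt);Rt,B=toolR(PY,t)
    E=PP+R.from_euler('z',PY).apply([ex,ey,.004])
    return E+B.apply(off)+[0,0,lift],Rt
E
python3 - <<'E'
from h import *
plan(*pose(15,.10),6);plan(*pose(15,.012),6)
E
```

```text
total mm [ -4.35558409  -2.93836932 -35.06801159] deg [ -0.06 -14.99  -0.45]
dp [[0.001, -0.0004, 0.0073], [0.0013, -0.0004, 0.0073], [0.0016, -0.0004, 0.0072], [0.002, -0.0004, 0.0071], [0.0023, -0.0004, 0.007], [0.0026, -0.0004, 0.0069]]
rot [[-0.0001, -0.0139, -0.0004], [-0.0001, -0.0139, -0.0004], [-0.0001, -0.0139, -0.0004], [-0.0001, -0.0139, -0.0004], [-0.0001, -0.0139, -0.0004], [-0.0001, -0.0139, -0.0004]]
total mm [  -4.35558409   -2.93836932 -123.06801159] deg [ -0.06 -14.99  -0.45]
dp [[0.001, -0.0004, 0.0256], [0.0021, -0.0004, 0.0256], [0.0032, -0.0004, 0.0255], [0.0043, -0.0004, 0.0253], [0.0054, -0.0004, 0.0251], [0.0065, -0.0004, 0.0248]]
rot [[-0.0001, -0.0139, -0.0004], [-0.0001, -0.0139, -0.0004], [-0.0001, -0.0139, -0.0004], [-0.0001, -0.0139, -0.0004], [-0.0001, -0.0139, -0.0004], [-0.0001, -0.0139, -0.0004]]
```

Call:
move_arm(jaw=[255,255,255,255,255,255,255,255], dp=[[0.001,-0.0004,0.0073],[0.0013,-0.0004,0.0073],[0.0016,-0.0004,0.0072],[0.002,-0.0004,0.0071],[0.0023,-0.0004,0.007],[0.0026,-0.0004,0.0069],[0,0,0],[0,0,0]], rotation=[[0,-0.0139,-0.0004],[0,-0.0139,-0.0004],[0,-0.0139,-0.0004],[0,-0.0139,-0.0004],[0,-0.0139,-0.0004],[0,-0.0139,-0.0004],[0,0,0],[0,0,0]])

```text
clock: 6.92
position: [0.5509, -0.2349, 0.1376]
tool_rot: [-3.14, 0.262, -2.95]
force: [1.1, 0.1, -5.8]
grip_width: 0.0185
```

```bash
python3 - <<'E'
from h import *
s=bot.observe();print({k:np.round(v,3) for k,v in s.items() if k in("clock","position","tool_rot","force","moment","grip_width","qpos")})
c=calibration("wrist");cv2.imwrite("pics/w4.png",grab_frame("wrist"));cv2.imwrite("pics/s4.png",grab_frame("side"))
plan(*pose(15,.010),5)
E
```

```text
{'clock': np.float64(6.925), 'qpos': array([ 0.498,  0.519, -0.159,  1.936, -0.129,  0.473,  2.239]), 'position': array([ 0.551, -0.235,  0.138]), 'tool_rot': array([-3.14 ,  0.262, -2.95 ]), 'force': array([ 1.09 ,  0.125, -5.849]), 'moment': array([-0.13,  0.61, -0.02]), 'grip_width': np.float64(0.019)}
total mm [ -0.35098726   0.33458653 -90.10820654] deg [-0.08  0.01 -0.01]
dp [[0.0059, 0.0001, 0.0217], [0.0059, 0.0001, 0.0217], [0.0059, 0.0001, 0.0217], [0.0059, 0.0001, 0.0217], [0.0059, 0.0001, 0.0217]]
rot [[-0.0001, 0.0, -0.0], [-0.0001, 0.0, -0.0], [-0.0001, 0.0, -0.0], [-0.0001, 0.0, -0.0], [-0.0001, 0.0, -0.0]]
```

View pics/s4.png

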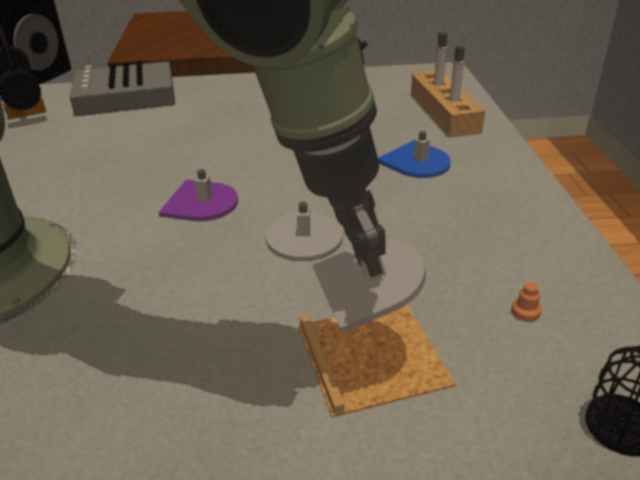

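The side view shows the base held above the pad, its straight edge low over the strip side at about (330,305) and its round side raised. Lowering now.

Call:
move_arm(jaw=[255,255,255,255,255,255,255,255], dp=[[0.003,0,0.011],[0.0059,0,0.0217],[0.0059,0,0.0217],[0.0059,0,0.0217],[0.0059,0,0.0217],[0.003,0,0.011],[0,0,0],[0,0,0]], rotation=[[0,0,0],[0,0,0],[0,0,0],[0,0,0],[0,0,0],[0,0,0],[0,0,0],[0,0,0]])

```text
clock: 8.02
position: [0.5506, -0.2353, 0.0476]
tool_rot: [-3.14, 0.263, -2.951]
force: [0.1, -0.4, -6.2]
grip_width: 0.0191
```

```bash
python3 - <<'E'
from h import *
s=bot.observe();print({k:np.round(v,3) for k,v in s.items() if k in("clock","position","tool_rot","force","moment","grip_width","qpos")})
c=calibration("wrist");im=grab_frame("wrist");cv2.imwrite("pics/w5.png",im[0:300,120:520])
cv2.imwrite("pics/w5.png",cv2.resize(im[60:300,160:480],(800,600)))
ps=pose(15,.010);b=R.from_euler('z',PY)
print(proj(b.apply(np.array([(-60,75,18),(-60,-75,18),(-72,75,18),(-72,-75,18)])/1e3)+PP,c).round(1).tolist())
B=R.from_euler('xyz',s["tool_rot"])*R.from_euler('x',np.pi)
print(proj(s["position"]+B.apply(np.array([(59,-55,-8.9),(59,55,-8.9)])/1e3*[-1,1,1]),c).round(1).tolist())
plan(*pose(15,.0),4)
E
```

```text
{'clock': np.float64(8.025), 'qpos': array([ 0.507,  0.672, -0.171,  1.975, -0.125,  0.282,  2.262]), 'position': array([ 0.551, -0.235,  0.048]), 'tool_rot': array([-3.14 ,  0.263, -2.951]), 'force': array([ 0.138, -0.426, -6.171]), 'moment': array([-0.105,  0.685, -0.015]), 'grip_width': np.float64(0.019)}
[[490.1, 165.1], [148.8, 165.4], [497.4, 137.4], [141.9, 137.8]]
[[423.2, 402.8], [210.9, 403.0]]
total mm [  0.12637361   0.97163147 -10.17143004] deg [-0.11  0.06 -0.05]
dp [[0.0007, 0.0003, 0.0031], [0.0007, 0.0003, 0.0031], [0.0007, 0.0003, 0.0031], [0.0007, 0.0003, 0.0031]]
rot [[-0.0002, 0.0001, -0.0001], [-0.0002, 0.0001, -0.0001], [-0.0002, 0.0001, -0.0001], [-0.0002, 0.0001, -0.0001]]
```

View pics/w5.png

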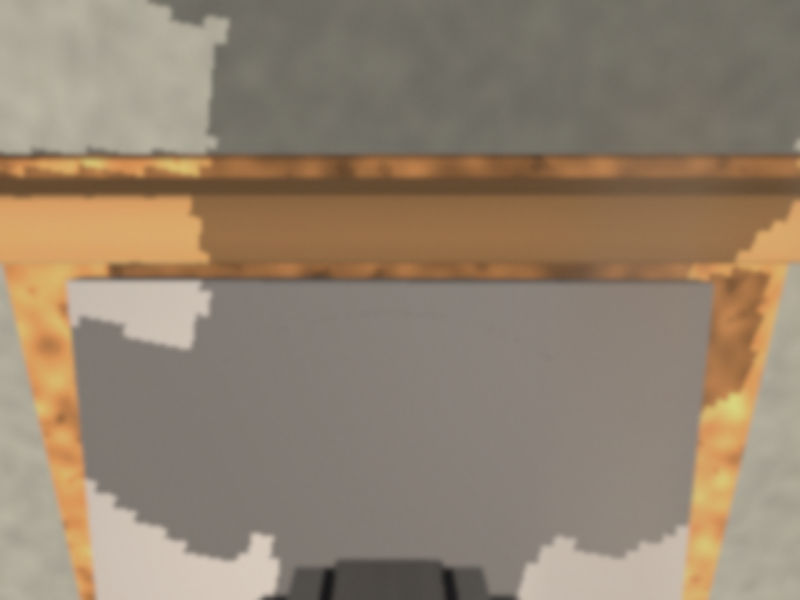

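```bash
python3 - <<'E'
from h import *
c=calibration("wrist")
b=R.from_euler('z',PY)
for n,px,z in(("baseTop",[[186.8,172.3],[445.2,172.3]],.0238),("strip",[[250,165.2],[400,165.2]],.018),("cork",[[162,167],[474,167]],.004)):
    w=plane(px,z,c);print(n,(b.inv().apply(np.c_[w,[z,z]]-PP)*1000).round(1).tolist())
E
```

```text
baseTop [[-58.8, -56.8, 23.8], [-58.7, 53.7, 23.8]]
strip [[-60.0, -30.6, 18.0], [-59.9, 35.4, 18.0]]
cork [[-54.5, -75.7, 4.0], [-54.4, 74.6, 4.0]]
```

All agrees with the model: gap about 3.8 mm at the edge, and the base is 1 mm off centre, which I'll correct on the way down. Touching down gently.

Call:
move_arm(jaw=[255,255,255,255,255,255], dp=[[0.0007,0.0006,0.003],[0.0007,0.0006,0.003],[0.0007,0,0.0025],[0.0003,0,0.0012],[0,0,0],[0,0,0]], rotation=[[0,0,0],[0,0,0],[0,0,0],[0,0,0],[0,0,0],[0,0,0]])

```text
clock: 8.82
position: [0.5502, -0.2343, 0.0391]
tool_rot: [-3.14, 0.262, -2.951]
force: [0.1, -0.2, -6.5]
grip_width: 0.0188
```

Call:
move_arm(jaw=[255,255,255,255], dp=[[0.0003,0,0.0012],[0,0,0],[0.0001,0,0.0006],[0,0,0]], rotation=[[0,0,0],[0,0,0],[0,0,0],[0,0,0]])

```text
clock: 9.32
position: [0.5502, -0.2342, 0.0376]
tool_rot: [-3.141, 0.262, -2.951]
force: [0.2, 0.5, -6.6]
grip_width: 0.0181
```

Call:
move_arm(jaw=[255,255,255,255], dp=[[0.0002,0,0.0008],[0,0,0],[0.0002,0,0.0008],[0,0,0]], rotation=[[0,0,0],[0,0,0],[0,0,0],[0,0,0]])

```text
clock: 9.82
position: [0.5507, -0.2342, 0.0367]
tool_rot: [-3.14, 0.263, -2.95]
force: [-0.7, 1.5, 4.7]
grip_width: 0.0189
```

```bash
python3 - <<'E'
from h import *
s=bot.observe();print({k:np.round(v,4) for k,v in s.items() if k in("clock","position","tool_rot","force","moment","grip_width","qpos")})
cv2.imwrite("pics/s6.png",cv2.resize(grab_frame("side")[240:430,260:500],(756,600)))
E
```

```text
{'clock': np.float64(9.825), 'qpos': array([ 0.5052,  0.6911, -0.1714,  1.9782, -0.1243,  0.2591,  2.2632]), 'position': array([ 0.5507, -0.2342,  0.0367]), 'tool_rot': array([-3.1402,  0.2628, -2.9504]), 'force': array([-0.7147,  1.4514,  4.6838]), 'moment': array([0.283 , 0.6068, 0.0419]), 'grip_width': np.float64(0.0189)}
```

The edge is on the cork: force went from −6.6 to +4.7 N, so about 11 N on the edge. Pausing here.

Call:
move_arm(jaw=[255,255,255,255,255,255,255,255,255,255], dp=[[0,0,0],[0,0,0],[0,0,0],[0,0,0],[0,0,0],[0,0,0],[0,0,0],[0,0,0],[0,0,0],[0,0,0]], rotation=[[0,0,0],[0,0,0],[0,0,0],[0,0,0],[0,0,0],[0,0,0],[0,0,0],[0,0,0],[0,0,0],[0,0,0]])

```text
clock: 11.12
position: [0.5507, -0.2342, 0.0366]
tool_rot: [-3.14, 0.263, -2.95]
force: [0.8, 1.0, 6.1]
grip_width: 0.0184
```

View pics/s6.png

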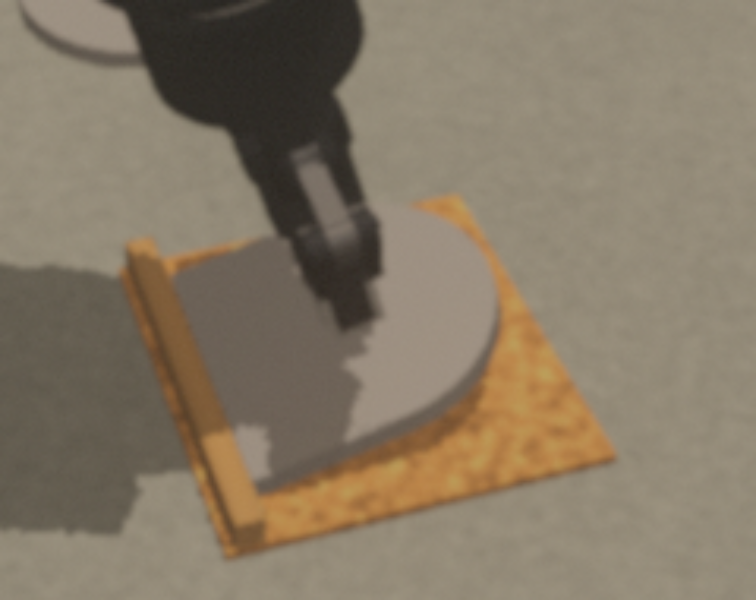

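The crop shows the straight edge down along the strip (from about (175,270) to (260,490)), with the round side clearly raised. Now pivoting about the edge.

Call:
move_arm(jaw=[255,255,255,255,255,255,255,255,255,255], dp=[[-0.0004,0,0.0013],[-0.0004,0,0.0013],[-0.0004,0,0.0013],[-0.0004,0,0.0013],[-0.0004,0,0.0013],[-0.0004,0,0.0013],[-0.0004,0,0.0013],[-0.0004,0,0.0013],[0,0,0],[0,0,0]], rotation=[[0,0.00556,0],[0,0.00556,0],[0,0.00556,0],[0,0.00556,0],[0,0.00556,0],[0,0.00556,0],[0,0.00556,0],[0,0.00556,0],[0,0,0],[0,0,0]])

```text
clock: 12.38
position: [0.5548, -0.2335, 0.029]
tool_rot: [-3.14, 0.123, -2.951]
force: [0.1, 0.9, 8.3]
grip_width: 0.0187
```

Call:
move_arm(jaw=[255,255,255,255,255,255,255,255], dp=[[-0.0004,0,0.0013],[-0.0004,0,0.0013],[-0.0004,0,0.0013],[-0.0004,0,0.0013],[-0.0002,0,0.00065],[-0.0002,0,0.00065],[0,0,0],[0,0,0]], rotation=[[0,0.00556,0],[0,0.00556,0],[0,0.00556,0],[0,0.00556,0],[0,0.00278,0],[0,0.00278,0],[0,0,0],[0,0,0]])

```text
clock: 13.38
position: [0.5567, -0.2332, 0.0241]
tool_rot: [-3.14, 0.036, -2.951]
force: [-0.2, 1.4, 9.6]
grip_width: 0.0186
```

Call:
move_arm(jaw=[255,255,255,255,255], dp=[[-0.0002,0,0.0006],[-0.0002,0,0.0006],[-0.0002,0,0.0006],[0,0,0],[0,0,0]], rotation=[[0,0.00278,0],[0,0.00278,0],[0,0.00278,0],[0,0,0],[0,0,0]])

```text
clock: 14.0
position: [0.5571, -0.2332, 0.0229]
tool_rot: [-3.14, 0.009, -2.951]
force: [-2.6, 1.3, 14.5]
grip_width: 0.0189
```

Call:
move_arm(jaw=[255,255,255,255,255], dp=[[-0.0001,0,0.0003],[-0.0001,0,0.0003],[0,0,0.0001],[0,0,0],[0,0,0]], rotation=[[0,0.0014,0],[0,0.0014,0],[0,0.0008,0],[0,0,0],[0,0,0]])

```text
clock: 14.62
position: [0.5569, -0.2332, 0.0229]
tool_rot: [-3.14, -0.002, -2.951]
force: [-9.8, 2.9, 27.0]
grip_width: 0.0187
```

```bash
python3 - <<'E'
from h import *
s=bot.observe();print({k:np.round(v,4) for k,v in s.items() if k in("clock","position","tool_rot","force","moment","grip_width","qpos")})
cv2.imwrite("pics/s7.png",cv2.resize(grab_frame("side")[240:430,260:500],(756,600)))
E
```

```text
{'clock': np.float64(14.625), 'qpos': array([ 0.2662,  0.7705,  0.0455,  1.7876, -0.0532,  0.5861,  2.1041]), 'position': array([ 0.5569, -0.2332,  0.0229]), 'tool_rot': array([-3.1403e+00, -2.4000e-03, -2.9515e+00]), 'force': array([-9.8177,  2.8827, 27.0012]), 'moment': array([ 0.864 ,  1.9342, -0.0889]), 'grip_width': np.float64(0.0187)}
```

View pics/s7.png

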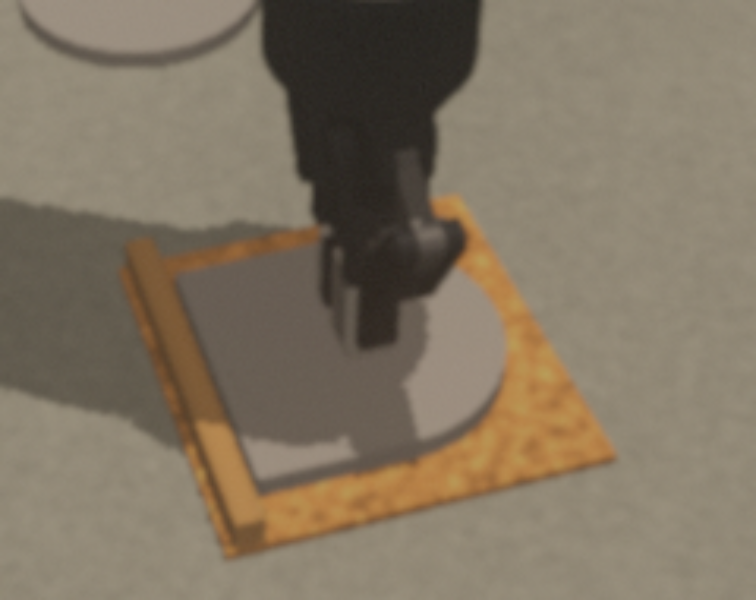

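The base is lying flat along the strip, with the arm pressing a little. I'll relieve the preload before opening.

Call:
move_arm(jaw=[255,255,255,255], dp=[[0,0,-0.0005],[0,0,-0.0004],[0,0,0],[0,0,0]], rotation=[[0,-0.0006,0],[0,0,0],[0,0,0],[0,0,0]])

```text
clock: 15.18
position: [0.5569, -0.2332, 0.0229]
tool_rot: [-3.14, -0.001, -2.951]
force: [-4.4, 1.2, 13.3]
grip_width: 0.0187
```

Call:
move_arm(jaw=[255,255,255,255,255], dp=[[0,0,-0.0004],[0,0,-0.0003],[0,0,0],[0,0,0],[0,0,0]], rotation=[[0,-0.0004,0],[0,0,0],[0,0,0],[0,0,0],[0,0,0]], squeeze=30)

```text
clock: 15.8
position: [0.557, -0.2332, 0.0229]
tool_rot: [-3.14, 0.0, -2.951]
force: [-2.7, -2.5, 4.4]
grip_width: 0.0185
```

Call:
move_arm(jaw=[190,170,150,130,110,90,90], dp=[[0,0,0],[0,0,0],[0,0,0],[0,0,0],[0,0,0],[0,0,0],[0,0,0]], rotation=[[0,0,0],[0,0,0],[0,0,0],[0,0,0],[0,0,0],[0,0,0],[0,0,0]])

```text
clock: 16.68
position: [0.557, -0.2329, 0.0229]
tool_rot: [-3.141, 0.001, -2.951]
force: [0.7, -0.7, -0.4]
grip_width: 0.0554
```

Released. Retracting straight up.

Call:
move_arm(jaw=[90,90,90,90,90,90,90,90], dp=[[0,0,-0.01],[0,0,-0.03],[0,0,-0.05],[0,0,-0.06],[0,0,-0.06],[0,0,-0.03],[0,0,0],[0,0,0]], rotation=[[0,0,0],[0,0,0],[0,0,0],[0,0,0],[0,0,0],[0,0,0],[0,0,0],[0,0,0]])

```text
clock: 17.68
position: [0.5566, -0.2326, 0.2145]
tool_rot: [-3.141, 0.0, -2.951]
force: [0.4, -1.2, -0.9]
grip_width: 0.0554
```

```bash
python3 - <<'E'
from h import *
s=bot.observe();print({k:np.round(v,4) for k,v in s.items() if k in("clock","position","force","grip_width")})
c=calibration("wrist");im=grab_frame("wrist");cv2.imwrite("pics/w8.png",im)
b=R.from_euler('z',PY)
print("strip pred",proj(b.apply(np.array([(-60,75,18),(-60,-75,18)])/1e3)+PP,c).round(1).tolist())
print("base top pred",proj(b.apply(np.array([(-56.5,55,14),(-56.5,-55,14),(58.5,0,14)])/1e3)+PP,c).round(1).tolist())
E
```

```text
{'clock': np.float64(17.675), 'position': array([ 0.5566, -0.2326,  0.2145]), 'force': array([ 0.3652, -1.173 , -0.8627]), 'grip_width': np.float64(0.0554)}
strip pred [[395.3, 153.6], [235.2, 153.8]]
base top pred [[373.1, 157.3], [257.4, 157.5], [315.4, 271.2]]
```

View pics/w8.png

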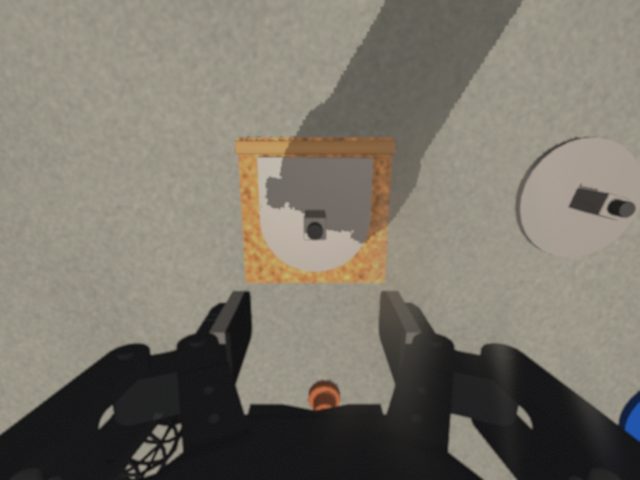

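The base lies flat on the cork. Its edge spans (258,157)–(373,157), against a strip inner face at row 154, x 235–395, so it is parallel, centred and about 3.5 mm off the strip. The gripper is clear, so I'm handing in.

```bash
python3 -c "
from workcell import workorder
print(workorder.job_done())"
```

```text
the job is handed in; nothing more can be done
None
```

The steel D base is lying flat on the cork pad, released, and the job was handed in at about 17.7 s of the 51 s allowed.

- **Placing:** I gripped the stub, carried the base over the round base and tilted the round side up 15°. I then lowered the straight edge onto the cork beside the strip, with about 11 N on the edge. It paused there for about 1.3 s. I pivoted it down about that edge in small steps, eased off the pressure, opened the jaws and backed straight up.
- **Last check:** the wrist picture shows the base flat, parallel to the strip, about 3.5 mm from it and centred to within about 1 mm. The gripper is about 19 cm above it. The round base still stands beside the pad.
- **Small disagreements:** the edge met the cork about 0.6 mm lower than I had worked out. At first contact it bore slightly more on its left (+y) end. At the end of the pivot the arm pressed down with about 34 N at most, which I relieved before letting go.

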